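# Flip down the length stop and set the board to it on a crosscut sled

### The arm

A 7-joint arm with a two-finger parallel gripper is mounted at the origin on the work surface. World frame = base frame: x ahead of the robot, y to its left, z up, the work surface at z = 0. Lengths are in mm, angles in rad, forces in N, time in s.
With the tool pointing down it reaches from about 400 to 875 mm from the base axis. Payload 4.4 kg.
Tool frame: the origin (TCP) lies on the centre line of the jaws, within the pads' length; the fingertips stand 25 mm ahead of it and the grasp point (between the pads) lies 6 mm ahead of it (ctrl.finger_overhang is the distance from the TCP to the fingertips, in mm); z points along the fingers, y is the line along which they close (so a half turn about z gives the same grasp; the last joint's range is limited). The gripper opens to 85 mm and grips with 20 to 120 N. Pads are 22 mm wide; open, the fingers measure 114 mm over their backs; the gripper's body (76 mm by 85 mm) begins 54 mm behind the grasp point. The pads swing forward as they close: fully open they stand 13 mm farther back than shut.
Start: joints at [-1.291, 0.628, 0.038, 1.517, -0.027, 0.996, -0.02], TCP at [220.295, 611.545, 256.313] pointing down, gripper open.
Joint ranges: [-3.06, 3.06], [-0.37, 2.12], [-1.25, 1.32], [0.18, 2.47], [-1.1, 4.24], [0.23, 1.98], [-2.94, 2.94]. Speed limits (rad/s): [2.57, 2.57, 3.14, 3.14, 3.14, 3.14, 3.14].

### API

Orientations are given as [roll, pitch, yaw] about the fixed x, y, z axes, in that order (R = Rz(yaw) Ry(pitch) Rx(roll)).
In Python, from cell import ctrl gives the robot as it stands. The module is installed in compiled form; this text tells all that it offers.
- The arm moves only by the tool play_rows, never from a script. Its argument "targets" is a list of rows, each a list of 5 numbers: the closure, from 0 (fully open) to 1 (shut), then the shift along the tool's x, y, z in cm, then the turn about the tool's z in degrees. In form: [[gripper, dx, dy, dz, spin], ...]. A call has 1 to 10 rows; each row is the pose to reach, as a shift and turn from the pose commanded when the call began, along the tool's axes at that moment; what a row does not reach only later rows make up. A row lasts 1/10 s, in which the tool goes at most 50 mm and 8.59 degrees, less where a joint would pass 70% of its speed; a pose out of reach is approached as far as the arm can. A call with a gripper value outside its range is refused whole. The fingers move at their own pace and stop on an object; the grip force is fixed at half the most. Time passes only in rows, so rows that repeat a pose let the fingers close. It gives the time, the measured TCP pose, the force, the opening and the grip force at its end, in the units of the state.
- ctrl.read_state(): the state, without advancing time (a new reading comes with each control period).
- ctrl.get_image(name): name is "side" or "top" or "wrist"; returns (picture, depth): 384x512x3 uint8, red, green, blue; 384x512 float32, mm along the optical axis (not along the pixel's ray), 0 where there is no reading.
- ctrl.calibration(name): a dict with "vfov" (degrees; the focal length in pixels is half the picture's height over the tangent of half this angle, whatever the lens; pixels are square), "cx", "cy" (the principal point, pixels), "extrinsics" (4x4, takes a point from camera to world coordinates); the wrist camera has in their place "mount" (4x4, takes a point from camera to tool coordinates, whose origin is the TCP and whose axes are the flange's). Camera axes: x right, y down, z forward; pixel columns grow to the right and rows downward; lengths in mm; the calibration is good to about 2 mm. A picture is of the moment at which its call begins: read the wrist's pose just before it. calibration takes no time and is no camera call.
- ctrl.finish_job(): hands the job in; it is judged then, once.
Trained networks look in the newest picture that a camera, given by its name, has taken for a name from the list of things; names that differ only in an ending like _2 or _b are one class to them, and where a whole thing is asked for, a point or a joint stands for the part that bears it (a point fixed in the world has none). Each returns a list of dicts, best first, with "confidence" (0 to 1); they miss things now and then, are a little off and sometimes report something else, mostly with a low value. They report only what shows in the picture. A call takes as long as a camera call.
- ctrl.search_frame(camera, name): "bbox" ([left, top, right, bottom] in pixels, round what is visible of it).
- ctrl.trace(camera, name): "pixels" (384x512 bool, what is visible of it) and "bbox" ([left, top, right, bottom] in pixels, round what is visible of it).
The state is a dict: "clock": time; "qpos": joint angles; "qd": joint speeds; "tau": joint torques, N m; "eef_pos": TCP position; "tool_rot": TCP orientation; "force": force on the tool from outside, world axes, zero at the start; "torque": the same for the moment, N m; "width": finger opening in mm; "gripper_force": force on a finger pad.
Only numpy, scipy, OpenCV 4.12 (cv2) and the standard library are available. Lean on these libraries where they do the work, as an engineer would, in place of code of your own. Each camera call takes 0.05 s, during which the arm holds its last target. There are 200 camera calls.

### The job

Set the crosscut sled up for the longer cut: of the two flip stops on its fence, push the one farther from the saw blade over and down until it is fully home, and leave the nearer one flipped up. Then push the long board flat against the fence and gently along it until its end meets that stop. Only push: do not pick the board up, and leave everything else where it is.

Things in the scene. Friction and masses are not known exactly. Their poses are not given: they have to be found in the camera images.
- sled: table-saw crosscut sled, fixed: plywood base 380 (x) x 620 (y) x 12 mm, origin under its centre, base surface 12 mm above the origin and 18 mm above the bench. x points away from the robot, y along the fence to the robot's left. A wooden bridge 45 mm high stands along its far edge (x = 157 to 187 mm). Both flip stops sit on the fence, at negative y
- fence_face (a point): on the working face (looking to +x, away from the robot) of the sled's aluminium fence, at its mid-height, in line with the blade; the face is at x = -135 mm of the sled and runs all along y. The fence is 25 mm thick, its top 50 mm above the base surface. Behind it (robot side) a wooden block as high as the fence, 90 mm wide, covers y = -45 to 45 mm, 50 mm deep
- kerf (a point): on the sled's base surface at its centre, on the saw kerf, which runs along x at y = 0; the still blade stands 20 mm above the base there, from about -15 to 145 mm in x from this point, clear of the board. The saw's rip fence, 61 mm above the bench, stands along x just beyond the sled's -y edge, and a low rail (22 mm, 52 mm over the rip fence's head) in front of the sled
- far_stop_arm (a joint): hinge of the farther stop's arm, rad: 0 = fully down (home, hanging straight down; its limit), growing as the arm swings out away from the robot and up; 1.57 = level, 3.14 = upright, 3.5 = leaning back towards the robot (other limit). Stiff: the arm stays wherever it is left and takes about 0.05 N m to turn, either way
- far_stop_pivot (a point): centre of the farther stop's hinge, midway in the arm's 12 mm width, 64 mm above the sled's base surface, 20 mm in front of (+x of) the fence's face; it does not move. Hinge axis = the sled's y. The stop's carrier (51 x 46 x 24 mm high, clamped on the fence) has its centre 22 mm to -x and 30.5 mm to -y of this point; its knob, 31 mm across, reaches 41 mm above the fence
- far_stop_toe (a point): middle of the +y face of the farther stop's toe, the face that the board's end meets: 50 mm from the pivot along the arm, 6 mm to +y of it; it turns with the arm, its y axis stays the sled's y. The arm is a straight bar, 12 mm wide (y) and 14 mm thick, that ends 60 mm from the pivot in a black toe; when down, it is 13 to 27 mm in front of the fence's face and 4 mm clear of the base
- near_stop_arm (a joint): hinge of the nearer stop's arm, rad: 0 = fully down (home, hanging straight down; its limit), growing as the arm swings out away from the robot and up; 1.57 = level, 3.14 = upright, 3.5 = leaning back towards the robot (other limit). Stiff: the arm stays wherever it is left and takes about 0.05 N m to turn, either way. Same arm as the farther stop
- near_stop_pivot (a point): centre of the nearer stop's hinge, midway in the arm's 12 mm width, 64 mm above the sled's base surface, 20 mm in front of (+x of) the fence's face; it does not move. Hinge axis = the sled's y. The stop's carrier (51 x 46 x 24 mm high, clamped on the fence) has its centre 22 mm to -x and 30.5 mm to -y of this point; its knob, 31 mm across, reaches 41 mm above the fence
- board: the board to be cut: plain wood, 60 (x) x 320 (y) x 20 mm high, 0.2 to 0.35 kg, lying loose on the sled's base beyond the fence, roughly along it; origin under its centre
- board_stop_end (a point): middle of the board's end face towards the stops (its -y end), 10 mm above its underside
- board_push_end (a point): middle of the board's other end face (its +y end), 10 mm above its underside
- offcut: offcut of the same wood, 60 x 95 x 20 mm, lying on the sled; origin under its centre
- square: combination square lying on the sled: steel rule 250 x 26 mm with an 85 x 30 x 20 mm head; origin under the rule's middle, rule along its y
- pencil: flat carpenter's pencil, 175 x 10 x 8 mm, lying on the sled beyond the board, along its y; origin under its centre
- tape: tape measure, 72 x 42 x 66 mm, standing on the bench to the right; origin under its centre
- glue: glue bottle, 64 mm across, 190 mm tall, standing on the bench to the left; origin under its centre
- plane: block plane, 160 x 48 x 50 mm, on the bench to the left; origin under its centre
- mallet: wooden mallet, about 310 mm long, head 130 x 85 x 65 mm, on the bench to the right; origin under the handle, on the bench

How it is judged (in metres and radians):
On the way, in this order (a step that is already met when the one before it is completed fails the run):
1. the farther stop's arm is fully down (value of joint far_stop_arm below 0.07 rad), for 0.2 s.
2. the board lies flat against the fence with its end against the farther stop (value of joint far_stop_arm below 0.07 rad and value of joint near_stop_arm above 2.9 rad and y of board_stop_end in the frame of far_stop_toe between -0.003 and 0.0025 m and x of board_stop_end in the frame of sled between -0.109 and -0.102 m and x of board_push_end in the frame of sled between -0.109 and -0.102 m and height (world z) of each of board_stop_end, board_push_end below 0.032 m), for 0.2 s.
At the end, for the whole second after the job is handed in: The farther stop's arm is fully down (within 0.07 rad of home), the nearer stop's arm is still flipped up (above 2.9 rad), and the board lies at rest on the sled's base with both its ends within 3 mm of the fence and its end within 2.5 mm of the farther stop (all of step 2 and linear speed of board below 0.01 m/s); the robot touches nothing.
It fails at once if the board is lifted or tipped: either end more than 10 mm above where it lies (height (world z) of any of board_stop_end, board_push_end above 0.038 m).
It fails at once if the nearer stop is flipped down (below 2.7 rad) (value of joint near_stop_arm below 2.7 rad).
It fails at once if the board is shoved hard against the stop (over 50 N) (contact force between board and far_stop above 50 N).
It fails at once if a bystander is moved by more than 20 mm or knocked over (distance of any of offcut, square, pencil, tape, glue, plane, mallet from where it was at the start of the episode above 0.02 m or angle between any of glue, tape's own z axis and vertical above 0.3 rad).
It also fails if it takes over 64 s, if anything falls off the work surface, if the arm or the gripper's body presses on something with over 40 N, if the wrist force passes 120 N, or if a joint passes its speed limit or range.

## Working session

There is one attempt and no reset: what is moved stays moved. The work goes in short steps, Python scripts to look and compute and a tool call to move; the robot and the scene stay as the last step left them, time stands still between calls to the robot, and variables do not carry over. Pictures are saved under pics/ and viewed, at most 10 in all, crops included, and the job is handed in when it is done.

Besides the shell and the picture viewer there is one more tool, called after "Request:" as name([rows], argument=value, ...), one row to a line, values as JSON. play_rows: Moves the arm, as the interface text tells. Its arguments: {"type":"object","properties":{"targets":{"type":"array"}},"required":["targets"]}

```bash
mkdir -p pics; cat > h.py <<'E'
import numpy as np, cv2
from cell import ctrl
from scipy.spatial.transform import Rotation as R
def f(c): return 192/np.tan(np.radians(c['vfov'])/2)
def T(name):
    c=ctrl.calibration(name)
    if 'extrinsics' in c: return c,np.array(c['extrinsics'])
    s=ctrl.read_state(); M=np.eye(4); M[:3,:3]=R.from_euler('xyz',s['tool_rot']).as_matrix(); M[:3,3]=s['eef_pos']
    return c,M@np.array(c['mount'])
def cloud(name):
    c,M=T(name); im,d=ctrl.get_image(name); v,u=np.mgrid[:384,:512]; F=f(c)
    P=np.stack([(u-c['cx'])/F*d,(v-c['cy'])/F*d,d],-1)@M[:3,:3].T+M[:3,3]
    P[d<=0]=np.nan
    return im,P
def proj(name,p):
    c,M=T(name); q=(np.atleast_2d(p)-M[:3,3])@M[:3,:3]; return q[:,:2]/q[:,2:]*f(c)+[c['cx'],c['cy']]
E
python3 - <<'E'
from h import *
s=ctrl.read_state(); print({k:np.round(v,3) for k,v in s.items()})
for n in ['top','side']:
    im,P=cloud(n); np.savez(n,im=im,P=P); cv2.imwrite(f'pics/{n}.png',im[:,:,::-1]); 
    for o in ['board','offcut','square','pencil','far_stop_arm','near_stop_arm','far_stop_toe','sled','tape','glue','mallet','plane']:
        for r in ctrl.trace(n,o)[:2]:
            m=r['pixels']; print(n,o,round(r['confidence'],2),r['bbox'],np.round(np.nanmedian(P[m],0)),np.round(np.nanpercentile(P[m],[2,98],axis=0)).tolist())
E
```

```text
{'clock': np.float64(0.0), 'qpos': array([-1.291,  0.629,  0.038,  1.518, -0.027,  0.996, -0.02 ]), 'qd': array([-0.   ,  0.002, -0.001,  0.001, -0.   , -0.   ,  0.001]), 'tau': array([ 0.0000e+00, -5.6342e+01,  1.2270e+00, -1.9345e+01,  1.1000e-02,
        1.0000e-02,  0.0000e+00]), 'eef_pos': array([220.074, 610.985, 255.375]), 'tool_rot': array([-3.14 ,  0.   ,  2.796]), 'force': array([-0.181,  0.515, -0.611]), 'torque': array([-0.033, -0.022,  0.008]), 'gripper_force': np.float64(0.0), 'width': np.float64(85.87)}
top board 0.76 [182.6, 184.7, 262.4, 207.8] [553.  98.  37.] [[519.0, -57.0, 17.0], [589.0, 249.0, 46.0]]
top offcut 0.75 [191.8, 137.6, 220.2, 157.1] [737. 149.  37.] [[706.0, 104.0, 23.0], [767.0, 195.0, 47.0]]
top square 0.63 [246.6, 138.1, 309.2, 156.6] [723. -80.  31.] [[701.0, -229.0, 20.0], [773.0, -2.0, 44.0]]
top pencil 0.41 [191.3, 163.1, 222.6, 165.3] [678. 158.  25.] [[673.0, 104.0, 17.0], [683.0, 213.0, 33.0]]
top sled 0.72 [157.9, 121.3, 328.4, 228.1] [640.  29.  18.] [[444.0, -269.0, 8.0], [815.0, 331.0, 72.0]]
top tape 0.52 [371.5, 240.0, 394.2, 253.7] [
[... 1888 characters left out ...]
.   58.] [[327.0, -555.0, 4.0], [369.0, -476.0, 68.0]]
side glue 0.79 [223.9, 79.5, 241.5, 127.2] [538. 509.  89.] [[511.0, 494.0, 4.0], [569.0, 534.0, 188.0]]
side glue 0.16 [212.6, 134.3, 380.3, 262.6] [638. -45.  18.] [[436.0, -261.0, 13.0], [814.0, 320.0, 69.0]]
side mallet 0.92 [280.9, 294.8, 422.0, 368.7] [ 659. -569.   56.] [[437.0, -606.0, 16.0], [737.0, -496.0, 67.0]]
side mallet 0.38 [214.0, 132.8, 378.1, 261.0] [638. -45.  18.] [[435.0, -264.0, 12.0], [816.0, 320.0, 69.0]]
side plane 0.62 [172.3, 116.3, 212.4, 131.1] [383. 510.  19.] [[305.0, 484.0, -1.0], [455.0, 575.0, 49.0]]
side plane 0.3 [293.4, 153.3, 319.4, 177.0] [731. 132.  35.] [[701.0, 94.0, 16.0], [770.0, 194.0, 41.0]]
```

View pics/top.png

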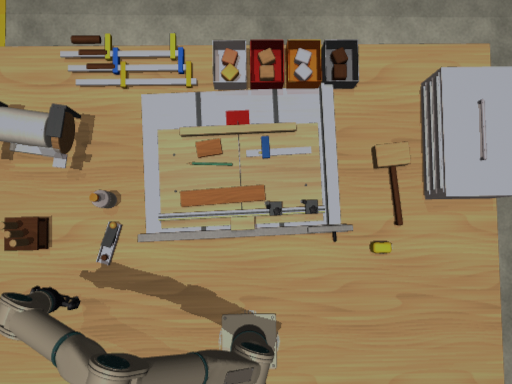

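View pics/side.png

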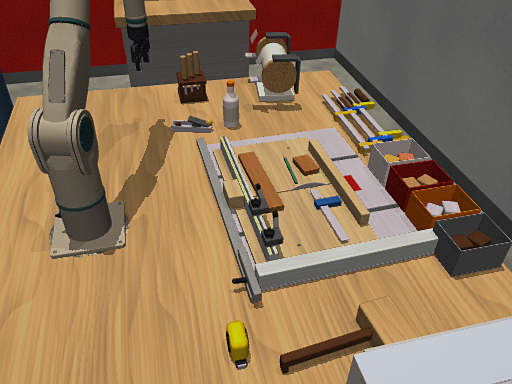

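The pictures show the sled slightly yawed, with the board at about (180–265, 187–205) in the top view. The two stops are at (275, 208) and (310, 206), both upright. Next I'll fit the sled frame.

```bash
python3 - <<'E'
from h import *
def line(Q,ax):  # edge fit: x as fn of y
    pass
for n in ['top','side']:
    z=np.load(n+'.npz'); P=z['P'].reshape(-1,3); P=P[~np.isnan(P).any(1)]; C=z['im']
    print(n)
    g=(P[:,0]>440)&(P[:,0]<530)&(abs(P[:,2]-68)<6)&(P[:,1]>-280)&(P[:,1]<340)
    for y0 in range(-270,340,40):
        q=P[g&(abs(P[:,1]-y0)<20)]
        if len(q)>4: print(y0,len(q),np.round([q[:,0].min(),q[:,0].max(),q[:,2].mean()],1))
    g=(P[:,0]>740)&(P[:,0]<850)&(abs(P[:,2]-63)<6)&(P[:,1]>-280)&(P[:,1]<340)
    q=P[g]; print('bridge',len(q),q[:,:2].min(0),q[:,:2].max(0)); a=np.polyfit(q[:,1],q[:,0],1); print('bridge x(y)',a)
    # board rect
    g=(P[:,0]>500)&(P[:,0]<620)&(abs(P[:,2]-38)<5)&(P[:,1]>-120)&(P[:,1]<300)
    print('board',cv2.minAreaRect(P[g][:,:2].astype(np.float32)))
    for nm,y0 in [('near',-78),('far',-211)]:
        g=(P[:,0]>440)&(P[:,0]<580)&(P[:,2]>85)&(abs(P[:,1]-y0)<30)
        q=P[g]; print(nm,len(q))
        if n=='side':
            for zz in range(85,160,6):
                r=q[abs(q[:,2]-zz)<3]
                if len(r): print(zz,len(r),np.round(r.min(0)),np.round(r.max(0)))
E
```

```text
top
-270 29 [483.6 505.9  67. ]
-190 59 [481.  503.6  67.9]
-150 57 [481.3 504.1  67.2]
-110 11 [474.9 500.3  69.6]
-70 34 [478.9 497.9  69.1]
-30 79 [442.6 498.6  67.6]
10 142 [442.7 498.8  67.5]
50 129 [440.  495.7  67.4]
90 61 [470.4 496.1  67.9]
130 65 [470.6 493.2  67.2]
170 55 [471.1 493.5  67.7]
210 65 [467.9 490.7  66.7]
250 58 [465.2 490.9  68.1]
290 64 [465.5 488.1  68.3]
330 39 [466.  488.3  67.6]
bridge 743 [ 782.75470067 -181.68844277] [826.00508952 255.83428654]
bridge x(y) [-3.39814537e-02  8.05462442e+02]
board ((553.8733520507812, 97.76507568359375), (60.23130416870117, 319.2064208984375), 3.8249826431274414)
near 144
far 132
side
-270 81 [479.9 528.1  68.2]
-190 50 [477.4 502.3  67.2]
-150 81 [477.3 503.1  67. ]
-110 37 [474.3 523.4  69.4]
-70 12 [473.5 486.3  66.7]
-30 111 [440.8 498.1  67.2]
10 133 [441.4 496.6  67.2]
50 111 [441.  495.6  66.9]
90 56 [468.5 493.8  66.9]
130 52 [467.3 492.5  67.1]
170 52 [464.9 492.4  66.9]
210 48 [464.3 490.   67.3]
250 44 [461.8 488.3  67.3]
290 41 [460.8 486.6  67. ]
330 21 [461.  484.7  66.5]
bridge 736 [ 779.01728686 -189.9211
[... 427 characters left out ...]
2.] [516. -76. 118.]
121 10 [500. -82. 118.] [513. -73. 124.]
127 6 [500. -80. 125.] [513. -77. 130.]
133 8 [497. -80. 130.] [510. -75. 136.]
139 13 [495. -80. 136.] [509. -68. 140.]
far 177
85 5 [ 478. -240.   86.] [ 529. -200.   88.]
91 61 [ 478. -240.   88.] [ 529. -204.   94.]
97 10 [ 481. -238.   94.] [ 528. -202.   99.]
103 17 [ 481. -239.  101.] [ 528. -206.  106.]
109 28 [ 481. -240.  106.] [ 529. -206.  112.]
115 10 [ 514. -214.  112.] [ 528. -207.  116.]
121 10 [ 514. -214.  118.] [ 527. -207.  124.]
127 7 [ 513. -213.  124.] [ 524. -209.  130.]
133 8 [ 513. -214.  131.] [ 523. -209.  135.]
139 17 [ 512. -212.  136.] [ 526. -200.  142.]
145 4 [ 515. -214.  143.] [ 523. -206.  146.]
```

```bash
python3 - <<'E'
from h import *
z=np.load('side.npz'); cv2.imwrite('pics/sidecrop.png',cv2.resize(z['im'][130:270,200:340,::-1],None,fx=4,fy=4,interpolation=cv2.INTER_CUBIC))
E
```

```text
(no output)
```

View pics/sidecrop.png

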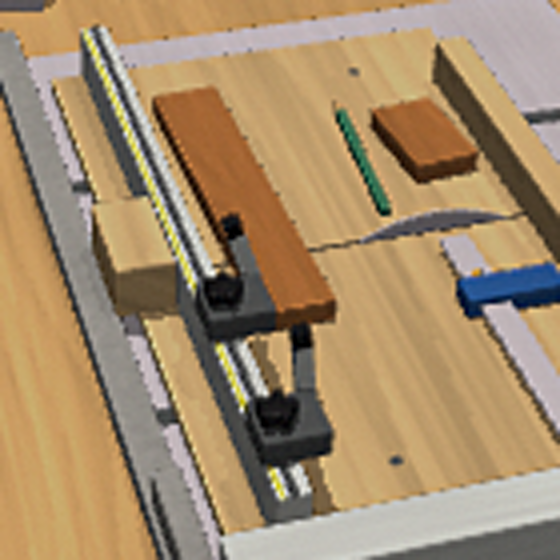

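The zoomed side view shows both arms up: the far arm at crop (300, 350), the near arm at crop (235, 250). The board lies clear of the fence at a small angle. The far pivot is at about (519, -209, 82), and the sled yaw is about 0.034. I'll move over the stops for a wrist look.

```bash
cat >> h.py <<'E'
def rows(*tg):  # world TCP targets (x,y,z,yaw) -> tool rows cm/deg from measured pose
    s=ctrl.read_state(); Rm=R.from_euler('xyz',s['tool_rot']).as_matrix()
    for t in tg:
        d=Rm.T@(np.array(t[:3])-s['eef_pos'])/10; sp=-np.degrees((t[3]-s['tool_rot'][2]+np.pi)%(2*np.pi)-np.pi)
        print(t,np.round(d,2),round(sp,1))
E
python3 - <<'E'
from h import *
print(ctrl.finger_overhang, ctrl.calibration('wrist'))
rows((420,250,290,2.98),(440,-150,290,3.176))
E
```

```text
25.0 {'vfov': 63.43736512424268, 'cx': 254.92368594590323, 'cy': 188.40211044097168, 'mount': array([[-6.64808469e-04, -9.57691135e-01, -2.87797233e-01,
         7.34945258e+01],
       [ 9.99999516e-01, -8.45421690e-04,  5.03287361e-04,
        -8.04492791e-01],
       [-7.25303868e-04, -2.87796760e-01,  9.57691234e-01,
        -1.17789185e+02],
       [ 0.00000000e+00,  0.00000000e+00,  0.00000000e+00,
         1.00000000e+00]])}
(420, 250, 290, 2.98) [-31.04 -27.24  -3.37] -10.6
(440, -150, 290, 3.176) [-46.48 -64.2   -3.37] -21.8
```

Request:
play_rows([
  [1,-3.5,-3,-0.4,-2],
  [1,-7,-6,-0.8,-4],
  [1,-10.5,-9,-1.2,-6],
  [1,-14,-12.5,-1.6,-8],
  [1,-17.5,-16,-2,-9],
  [1,-21,-19.5,-2.4,-10],
  [1,-24.5,-23,-2.8,-11],
  [1,-28,-26.5,-3.2,-12],
  [1,-31,-30,-3.4,-13],
  [1,-33,-33.5,-3.4,-14],
])

```text
clock: 2.3
eef_pos: [418.9, 182.2, 290.9]
tool_rot: [3.141, 0.002, 3.039]
force: [0.8, 0.7, 0.1]
width: 0.2
gripper_force: 0.0
```

```bash
python3 - <<'E'
from h import *
print(ctrl.read_state()['eef_pos'],ctrl.read_state()['tool_rot'],ctrl.read_state()['width'])
rows((465,-150,290,3.176))
E
```

```text
[418.90846422 182.19243887 290.93478248] [3.14089934e+00 2.29697482e-03 3.03880292e+00] 0.2278077628388018
(465, -150, 290, 3.176) [ -7.99 -32.57   0.09] -7.9
```

Request:
play_rows([
  [1,-1,-4,0,-1],
  [1,-2,-8,0,-2],
  [1,-3,-12,0,-3],
  [1,-4,-16,0,-4],
  [1,-5,-20,0,-5],
  [1,-6,-24,0,-6],
  [1,-7,-28.5,0,-7],
  [1,-8,-32.6,0,-7.9],
  [1,-8,-32.6,0,-7.9],
  [1,-8,-32.6,0,-7.9],
])

```text
clock: 3.3
eef_pos: [463.6, -148.7, 290.2]
tool_rot: [3.141, -0.0, -3.108]
force: [-0.2, 0.7, -0.5]
width: -0.3
gripper_force: 0.0
```

```bash
python3 - <<'E'
from h import *
print(ctrl.read_state()['eef_pos'],ctrl.read_state()['tool_rot'])
im,P=cloud('wrist'); np.savez('w1',im=im,P=P); cv2.imwrite('pics/w1.png',im[:,:,::-1])
Q=P.reshape(-1,3); Q=Q[~np.isnan(Q).any(1)]
# fence face edge
g=(abs(Q[:,2]-68)<4)&(Q[:,0]>440)&(Q[:,0]<530)
for y0 in range(-290,0,20):
    q=Q[g&(abs(Q[:,1]-y0)<10)]
    if len(q)>4: print(y0,len(q),np.round([*np.percentile(q[:,0],[1,50,99]),q[:,2].mean()],1))
for nm,y0 in [('near',-80),('far',-210)]:
    for zz in range(92,156,6):
        r=Q[(abs(Q[:,2]-zz)<3)&(abs(Q[:,1]-y0)<20)&(Q[:,0]>485)&(Q[:,0]<560)]
        if len(r)>5: print(nm,zz,len(r),np.round(np.percentile(r,[3,97],axis=0),1)[:,:2].tolist())
E
```

```text
[ 463.59096389 -148.71874576  290.23195582] [ 3.14137504e+00 -1.26004638e-04 -3.10794710e+00]
-290 193 [482.4 493.6 507.   68.2]
-270 236 [481.7 492.9 506.6  68.2]
-250 10 [478.3 478.8 479.2  71.4]
-230 8 [477.7 478.  478.3  71.4]
-210 308 [479.3 491.3 504.6  68.4]
-190 392 [478.8 490.9 504.   68.2]
-170 375 [478.3 490.6 503.4  68.3]
-150 390 [477.5 489.3 502.9  68.2]
-130 218 [476.9 488.5 500.9  68.4]
-90 6 [473.4 474.4 476.3  69.6]
-70 338 [474.6 485.5 498.6  68.4]
-50 373 [474.1 485.8 498.1  68.4]
-30 564 [440.7 478.2 497.3  68.1]
-10 871 [440.8 468.  496.6  68.4]
near 92 462 [[486.8, -99.1], [522.5, -81.5]]
near 98 14 [[507.8, -80.0], [520.1, -78.6]]
near 104 26 [[487.4, -96.6], [518.4, -71.6]]
near 110 62 [[486.0, -99.6], [516.4, -79.3]]
near 116 25 [[501.0, -80.2], [514.5, -71.7]]
near 122 26 [[500.5, -80.2], [513.1, -76.9]]
near 128 17 [[498.1, -80.3], [511.4, -79.0]]
near 134 37 [[496.0, -80.3], [509.7, -71.2]]
near 140 176 [[496.1, -79.8], [508.8, -69.3]]
far 92 552 [[486.5, -229.3], [525.9, -205.3]]
far 98 30 [[492.7, -228.9], [526.1, -200.4]]
far 104 41 [[492.7, -229.2], [525.2, -200.5]]
far 110 52 [[493.2, -229.8], [524.5, -200.6]]
far 116 30 [[513.9, -211.7], [526.0, -200.6]]
far 122 34 [[513.2, -211.4], [524.6, -200.6]]
far 128 29 [[512.7, -209.8], [525.6, -200.8]]
far 134 40 [[512.1, -211.6], [522.5, -200.6]]
far 140 180 [[512.0, -212.3], [524.5, -200.9]]
far 146 13 [[517.1, -211.0], [523.6, -202.8]]
```

View pics/w1.png

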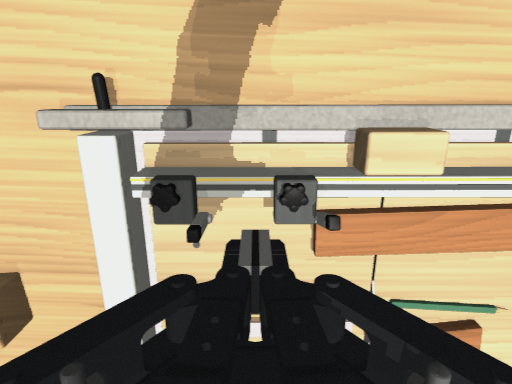

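The wrist view shows the far stop at (180, 205) with its arm top at (197, 232). The near arm top is at (332, 222) and the board is at the right. The far pivot is at about (523, -206.5, 82) and the fence face is at x ≈ 504.5 there. Next, behind the far arm.

Request:
play_rows([
  [1,-1.5,-2.7,1,0],
  [1,-2.8,-5.3,4,0],
  [1,-2.8,-5.3,7,0],
  [1,-2.8,-5.3,10,0],
  [1,-2.8,-5.3,12,0],
  [1,-2.8,-5.3,13.3,0],
  [1,-2.8,-5.3,13.3,0],
  [1,-2.8,-5.3,13.3,0],
])

```text
clock: 4.15
eef_pos: [494.1, -198.4, 157.6]
tool_rot: [3.141, 0.0, -3.103]
force: [0.5, -0.5, 0.1]
width: 0.1
gripper_force: 0.0
```

```bash
python3 - <<'E'
from h import *
s=ctrl.read_state(); c,sn=np.cos(.034),np.sin(.034)
d=s['eef_pos']-np.array([523,-206.5,107]); print('XYZ of tip rel pivot',np.round([c*d[0]+sn*d[1],c*d[1]-sn*d[0],d[2]],1),s['force'])
X0,Z0=c*d[0]+sn*d[1],d[2]
for X,Z in [(-18,50),(9,46.5),(28.6,31),(38,13.4),(42,7),(49.5,-3),(45,-18),(35.3,-29),(25.4,-34),(18,-36)]: print(X,Z,np.round([-(X-X0)/10,-(Z-Z0)/10],2))
E
```

```text
XYZ of tip rel pivot [-28.6   9.   50.6] [ 0.49033544 -0.48383968  0.14961735]
-18 50 [-1.06  0.06]
9 46.5 [-3.76  0.41]
28.6 31 [-5.72  1.96]
38 13.4 [-6.66  3.72]
42 7 [-7.06  4.36]
49.5 -3 [-7.81  5.36]
45 -18 [-7.36  6.86]
35.3 -29 [-6.39  7.96]
25.4 -34 [-5.4   8.46]
18 -36 [-4.66  8.66]
```

Request:
play_rows([
  [1,-0.6,-0.3,0.1,0],
  [1,-1.3,-0.3,0.1,0],
  [1,-2.2,-0.3,0.2,0],
  [1,-3.1,-0.3,0.3,0],
  [1,-3.8,-0.3,0.5,0],
  [1,-4.6,-0.3,1.1,0],
  [1,-5.3,-0.3,1.7,0],
  [1,-5.9,-0.3,2.4,0],
  [1,-6.4,-0.3,3.2,0],
  [1,-6.8,-0.3,3.9,0],
])

```text
clock: 5.15
eef_pos: [561.7, -200.2, 117.2]
tool_rot: [3.141, -0.001, -3.105]
force: [-0.7, -0.9, 1.1]
width: -0.1
gripper_force: 0.3
```

```bash
python3 - <<'E'
from h import *
im,P=cloud('side'); cv2.imwrite('pics/s2.png',cv2.resize(im[130:270,200:340,::-1],None,fx=4,fy=4,interpolation=cv2.INTER_CUBIC))
s=ctrl.read_state();print(s['eef_pos'],s['force'])
E
```

```text
[ 561.84739183 -199.89089865  116.22456886] [ 0.55018195  0.11565787 -1.05160293]
```

View pics/s2.png

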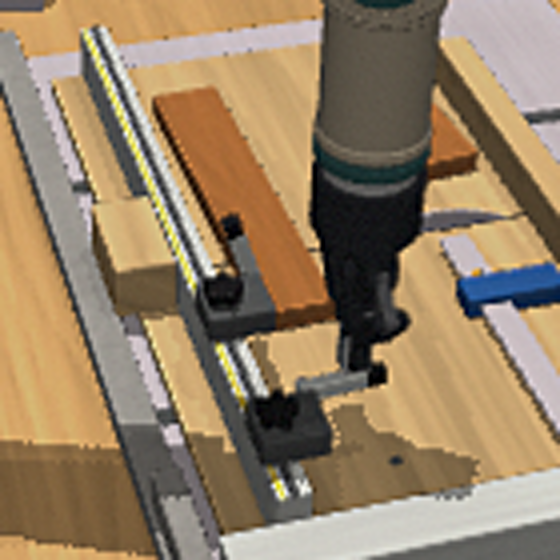

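The far arm (crop 340, 380) is just above level, with the fingertips on it and the near stop still up. I'll carry on around the arc.

Request:
play_rows([
  [1,-0.6,0,0.5,0],
  [1,-1.0,0,1.4,0],
  [1,-0.9,0,2.2,0],
  [1,-0.6,0,2.9,0],
  [1,-0.1,0,3.5,0],
  [1,0.4,0,4.0,0],
  [1,0.9,0,4.3,0],
  [1,1.4,0,4.5,0],
  [1,1.9,0,4.7,0],
  [1,2.1,0,4.7,0],
])

```text
clock: 6.2
eef_pos: [543.5, -201.4, 71.9]
tool_rot: [-3.14, 0.006, -3.105]
force: [8.7, 1.0, -2.2]
width: -0.1
gripper_force: 0.2
```

Request:
play_rows([
  [1,0.1,0,0,0],
  [1,0.2,0,0,0],
  [1,0.3,0,0,0],
  [1,0.3,0,0,0],
])

```text
clock: 6.6
eef_pos: [543.3, -201.3, 72.5]
tool_rot: [-3.139, 0.011, -3.104]
force: [10.0, 0.8, -2.3]
width: 0.4
gripper_force: 1.5
```

The arm is blocked at home (10 N steady, TCP x 543.3). I'll back off, rise and check.

Request:
play_rows([
  [1,-1,0,0,0],
  [1,-3,0,0,0],
  [1,-3.5,0,-3,0],
  [1,-4,1,-7,0],
  [1,-4.5,5,-9,0],
  [1,-5,10,-9,0],
  [1,-5,15,-9,0],
  [1,-5,20,-9,0],
  [1,-5,20,-9,0],
  [1,-5,20,-9,0],
])

```text
clock: 7.6
eef_pos: [579.4, 2.0, 161.1]
tool_rot: [3.142, -0.002, -3.102]
force: [-0.1, -0.5, -0.5]
width: -0.2
gripper_force: 0.0
```

```bash
python3 - <<'E'
from h import *
s=ctrl.read_state();print(s['eef_pos'],s['tool_rot'])
rows((500,-20,290,3.176))
for n in ['top','side']:
    im,P=cloud(n); np.savez(n+'2',im=im,P=P); Q=P.reshape(-1,3); Q=Q[~np.isnan(Q).any(1)]
    for lo,hi in [(26,45),(50,75),(90,150)]:
        r=Q[(Q[:,2]>lo)&(Q[:,2]<hi)&(abs(Q[:,1]+206)<14)&(Q[:,0]>510)&(Q[:,0]<600)]
        if len(r)>1: print(n,lo,len(r),np.round(np.percentile(r,[3,97],axis=0),1).tolist())
cv2.imwrite('pics/s3.png',cv2.resize(im[130:270,200:340,::-1],None,fx=4,fy=4,interpolation=cv2.INTER_CUBIC))
E
```

```text
[579.37837235   2.00998818 161.05319915] [ 3.14156105e+00 -2.21576133e-03 -3.10161475e+00]
(500, -20, 290, 3.176) [  8.05  -1.88 -12.88] 0.3
top 26 2 [[532.2, -194.6, 28.3], [557.2, -194.3, 29.9]]
top 90 12 [[514.3, -216.4, 90.1], [530.6, -198.3, 100.7]]
side 90 5 [[512.9, -219.9, 90.5], [525.6, -210.6, 92.6]]
```

View pics/s3.png

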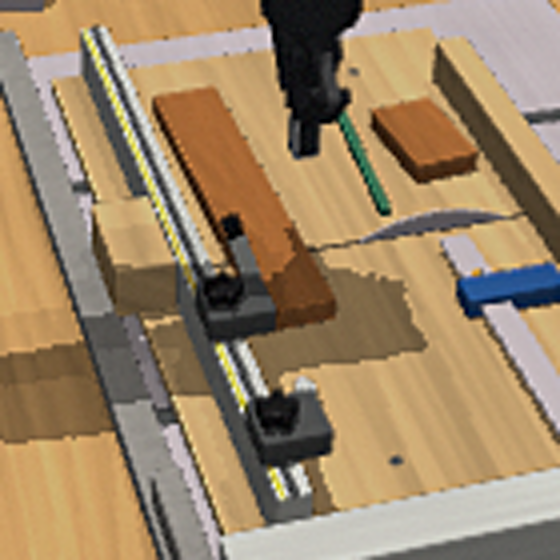

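The far arm is down (no longer visible above the carrier at crop 290, 430) and the near one is still up. Next I'll lower the shut fingers beyond the board and push it towards the fence.

Request:
play_rows([
  [1,-1.5,3.5,0,0],
  [1,-2.75,7.2,0,0],
  [1,-2.75,7.2,3,0.3],
  [1,-2.75,7.2,6,0.3],
  [1,-2.75,7.2,9,0.3],
  [1,-2.75,7.2,10.5,0.3],
  [1,-2.75,7.2,11.1,0.3],
  [1,-2.75,7.2,11.1,0.3],
])

```text
clock: 8.5
eef_pos: [605.3, 72.1, 50.0]
tool_rot: [-3.141, -0.001, -3.112]
force: [0.8, -0.8, 1.1]
width: 0.3
gripper_force: 0.0
```

Request:
play_rows([
  [1,0.5,0,0,0],
  [1,1,0,0,0],
  [1,1.4,0,0,0],
  [1,1.8,0,0,0],
  [1,2.1,0,0,0],
  [1,2.4,0,0,0],
  [1,2.6,0,0,0],
  [1,2.8,0,0,0],
  [1,3.0,0,0,0],
  [1,3.0,0,0,0],
])

```text
clock: 9.5
eef_pos: [574.8, 72.5, 50.1]
tool_rot: [3.142, -0.001, -3.11]
force: [0.6, -0.3, 0.7]
width: 0.1
gripper_force: 0.4
```

Request:
play_rows([
  [1,0.2,0,0,0],
  [1,0.4,0,0,0],
  [1,0.6,0,0,0],
  [1,0.7,0,0,0],
  [1,0.8,0,0,0],
  [1,0.9,0,0,0],
  [1,1.0,0,0,0],
  [1,1.1,0,0,0],
  [1,1.2,0,0,0],
  [1,1.2,0,0,0],
])

```text
clock: 10.5
eef_pos: [566.2, 72.4, 51.0]
tool_rot: [3.141, 0.006, -3.11]
force: [6.4, 1.3, -1.0]
width: -0.1
gripper_force: 3.1
```

Request:
play_rows([
  [1,-0.3,0,0,0],
  [1,-1.5,0,0,0],
  [1,-1.5,0,-3.5,0],
  [1,-1,3,-6,0],
  [1,1,8,-6,0],
  [1,2.5,13,-6,0],
  [1,3.9,18,-6,0],
  [1,3.9,21.1,-6,0],
  [1,3.9,21.1,-6,0],
  [1,3.9,21.1,-6,0],
])

```text
clock: 11.5
eef_pos: [516.1, 282.2, 109.8]
tool_rot: [-3.14, -0.003, -3.108]
force: [0.5, -1.1, 0.2]
width: -0.0
gripper_force: 0.0
```

```bash
python3 - <<'E'
from h import *
s=ctrl.read_state();print(s['eef_pos'],s['tool_rot'])
for n in ['top','side']:
    im,P=cloud(n); Q=P.reshape(-1,3); Q=Q[~np.isnan(Q).any(1)]
    g=(Q[:,0]>495)&(Q[:,0]<600)&(abs(Q[:,2]-38)<5)&(Q[:,1]>-120)&(Q[:,1]<300)
    print(n,'board',cv2.minAreaRect(Q[g][:,:2].astype(np.float32)),np.percentile(Q[g][:,1],[.5,99.5]))
    if n=='top': cv2.imwrite('pics/t4.png',cv2.resize(im[120:245,140:350,::-1],None,fx=3.5,fy=3.5,interpolation=cv2.INTER_CUBIC))
E
```

```text
[516.10352818 282.20443481 109.7842702 ] [-3.14028421e+00 -2.71017629e-03 -3.10775015e+00]
top board ((531.0439453125, 98.64229583740234), (68.34364318847656, 319.9323425292969), 2.021491050720215) [-57.98881224 256.54812667]
side board ((528.8096313476562, 93.1783447265625), (50.41276931762695, 323.6844787597656), 2.077289581298828) [-66.08762262 251.61130491]
```

View pics/t4.png

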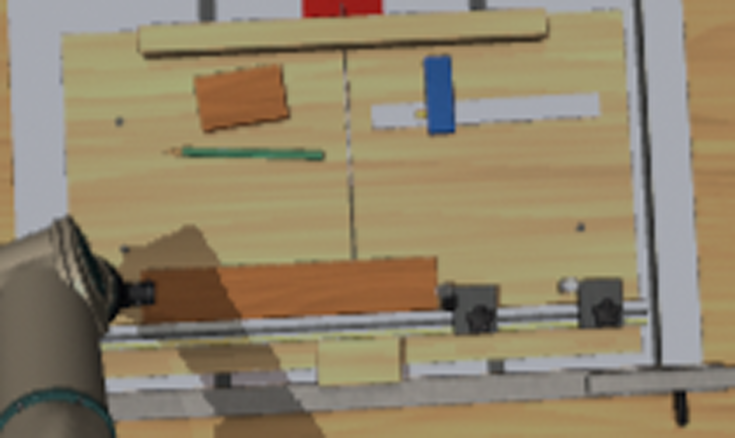

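The board lies flush on the fence at crop (140–435, 260–320), with the fingers just beyond its left end. I'll lower them and push along.

Request:
play_rows([
  [1,0,0,2,0],
  [1,0,0,4,0],
  [1,0,0,5.3,0],
  [1,0,0,5.8,0],
  [1,0,0,5.8,0],
  [1,0,-0.5,5.8,0],
  [1,0,-1,5.8,0],
  [1,0,-1.4,5.8,0],
  [1,0,-1.9,5.8,0],
  [1,0,-2.5,5.8,0],
])

```text
clock: 12.6
eef_pos: [518.9, 257.3, 52.8]
tool_rot: [3.14, 0.001, -3.11]
force: [-0.0, 2.3, 0.9]
width: 0.2
gripper_force: 1.2
```

Request:
play_rows([
  [1,0,-0.7,0,0],
  [1,0,-1.5,0,0],
  [1,0,-2.3,0,0],
  [1,0,-3.1,0,0],
  [1,0.05,-3.9,0,0],
  [1,0.05,-4.7,0,0],
  [1,0.05,-5.5,0,0],
  [1,0.05,-6.3,0,0],
  [1,0.1,-7,0,0],
  [1,0.1,-7.5,0,0],
])

```text
clock: 13.6
eef_pos: [521.3, 181.5, 52.7]
tool_rot: [3.141, 0.003, -3.111]
force: [3.5, 4.2, 4.5]
width: -0.4
gripper_force: 3.0
```

```bash
python3 - <<'E'
from h import *
s=ctrl.read_state();print(s['eef_pos'],s['force'])
for n in ['top','side']:
    im,P=cloud(n); Q=P.reshape(-1,3); Q=Q[~np.isnan(Q).any(1)]
    g=(Q[:,0]>500)&(Q[:,0]<600)&(abs(Q[:,2]-38)<5)&(Q[:,1]>-180)&(Q[:,1]<300)
    print(n,'board',cv2.minAreaRect(Q[g][:,:2].astype(np.float32)),np.percentile(Q[g][:,1],[.5,99.5]))
E
```

```text
[521.32224994 181.46012113  52.6754169 ] [3.45041176 4.21601161 4.54939777]
top board ((537.4595336914062, 13.259963989257812), (314.8013916015625, 76.02143096923828), 89.12140655517578) [-143.758119   159.5535656]
side board ((531.636474609375, 14.753753662109375), (50.819671630859375, 341.44964599609375), 2.2941410541534424) [-152.42664244  173.53178701]
```

Request:
play_rows([
  [1,0,-0.5,0,0],
  [1,0,-1,0,0],
  [1,0,-1.5,0,0],
  [1,0,-2,0,0],
  [1,0,-2.5,0,0],
  [1,0,-3,0,0],
  [1,0,-3.4,0,0],
  [1,0,-3.7,0,0],
  [1,0,-3.9,0,0],
  [1,0,-4,0,0],
])

```text
clock: 14.7
eef_pos: [521.6, 141.9, 52.3]
tool_rot: [3.141, 0.001, -3.11]
force: [3.3, 4.2, 3.0]
width: -0.2
gripper_force: 2.6
```

Request:
play_rows([
  [1,0,-0.1,0,0],
  [1,0,-0.2,0,0],
  [1,0,-0.3,0,0],
  [1,0,-0.4,0,0],
  [1,0,-0.4,0,0],
])

```text
clock: 15.2
eef_pos: [521.7, 138.0, 52.3]
tool_rot: [3.141, 0.001, -3.11]
force: [2.2, 4.2, 2.7]
width: -0.3
gripper_force: 2.3
```

Request:
play_rows([
  [1,0,-0.1,0,0],
  [1,0,-0.2,0,0],
  [1,0,-0.3,0,0],
  [1,0,-0.4,0,0],
  [1,0,-0.4,0,0],
])

```text
clock: 15.7
eef_pos: [521.7, 134.0, 52.3]
tool_rot: [3.141, 0.001, -3.11]
force: [3.1, 4.0, 2.7]
width: -0.4
gripper_force: 2.3
```

Request:
play_rows([
  [1,0,-0.1,0,0],
  [1,0,-0.2,0,0],
  [1,0,-0.3,0,0],
  [1,0,-0.3,0,0],
])

```text
clock: 16.1
eef_pos: [521.7, 133.1, 52.3]
tool_rot: [3.139, 0.001, -3.108]
force: [3.1, 7.5, 2.6]
width: -0.0
gripper_force: 4.2
```

The board met the stop at y ≈ 133, as predicted, and the force is rising. One small confirming push, then I'll retreat and check.

Request:
play_rows([
  [1,0,-0.1,0,0],
  [1,0,-0.2,0,0],
  [1,0,-0.2,0,0],
])

```text
clock: 16.4
eef_pos: [521.7, 132.8, 52.4]
tool_rot: [3.137, 0.001, -3.107]
force: [2.5, 10.7, 2.5]
width: -0.1
gripper_force: 5.7
```

Request:
play_rows([
  [1,0,0.2,0,0],
  [1,0,0.8,0,0],
  [1,0,2,0,0],
  [1,0,2.5,-3,0],
  [1,0,3,-7,0],
  [1,0,4,-11,0],
  [1,0,4,-15,0],
  [1,1,0,-18,0],
  [1,2,-5,-20,0],
  [1,2,-10,-22,0],
])

```text
clock: 17.4
eef_pos: [501.8, 36.0, 269.0]
tool_rot: [-3.141, -0.004, -3.109]
force: [1.1, -0.3, 0.7]
width: 0.3
gripper_force: 0.0
```

```bash
python3 - <<'E'
from h import *
s=ctrl.read_state();print(s['eef_pos'],s['force'],s['clock'])
im,P=cloud('wrist'); cv2.imwrite('pics/w5.png',im[:,:,::-1]); np.savez('w5',im=im,P=P)
Q=P.reshape(-1,3); Q=Q[~np.isnan(Q).any(1)]
c,sn=np.cos(.034),np.sin(.034)
S=np.stack([c*Q[:,0]+sn*Q[:,1],c*Q[:,1]-sn*Q[:,0],Q[:,2]],1)
f=(abs(S[:,2]-68)<3)&(S[:,0]>470)&(S[:,0]<520)
g=(abs(S[:,2]-38)<3)&(S[:,0]>480)&(S[:,0]<600)
for y0 in range(-240,140,25):
    a=S[f&(abs(S[:,1]-y0)<8)];b=S[g&(abs(S[:,1]-y0)<8)]
    if len(a)>20 and len(b)>20: print(y0,'fence',np.percentile(a[:,0],99).round(1),'board',np.percentile(b[:,0],[1,99]).round(1),len(b))
r=S[g]; print('board y',np.percentile(r[:,1],[.3,99.7]))
E
```

```text
[501.84782324  36.01383671 269.02962853] [ 1.12390251 -0.33145959  0.66162824] 17.4
-215 fence 518.2 board [503.3 555.6] 435
-190 fence 496.1 board [503.4 555.7] 590
-165 fence 496.1 board [518.9 555.8] 220
-90 fence 496.2 board [503.5 555.9] 572
-65 fence 496.2 board [503.7 555.8] 601
-40 fence 496.3 board [503.6 555.9] 598
-15 fence 496.4 board [503.7 555.9] 601
10 fence 496.3 board [503.6 556. ] 591
35 fence 496.4 board [503.8 556.2] 595
60 fence 496.5 board [503.8 556. ] 598
85 fence 496.6 board [503.8 556.1] 599
board y [-218.20149287  100.56391032]
```

View pics/w5.png

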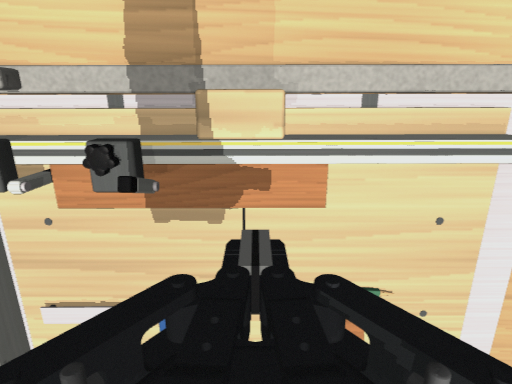

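The wrist view shows the board flush on the fence, its end at (52, 185) against the far stop's lowered toe (48, 178). The near arm is still up at (130, 183). Measured in sled coordinates, the board's end matches the toe face (y' -218.2 for both), and its front face is 60 mm from the fence. I'm handing in.

```bash
python3 -c "
from cell import ctrl
print(ctrl.finish_job())"
```

```text
the job is handed in; nothing more can be done
None
```

The job is handed in, with no verdict returned: by my last measurements the far stop is fully down, the near stop is still up, and the board lies flat against the fence with its end against the far stop.

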